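Lift the reading probe, bring the red dish under it, lower the probe

ROBOT

A 7-joint arm with a two-finger parallel gripper is mounted at the origin on the work surface. World frame = base frame: x ahead of the robot, y to its left, z up, the work surface at z = 0. Lengths are in m, angles in rad, forces in N, time in s.
With the tool pointing down it reaches from about 0.4 to 0.75 m from the base axis. Payload 19.5 kg.
Tool frame: the origin (TCP) lies on the centre line of the jaws, within the pads' length; the fingertips stand 14 mm ahead of it and the grasp point (between the pads) lies 5 mm behind it; z points along the fingers, y is the line along which they close (so a half turn about z gives the same grasp; the last joint's range is limited). The gripper opens to 85 mm and grips with 20 to 120 N. Pads are 22 mm wide; open, the fingers measure 114 mm over their backs; the gripper's body (76 mm by 85 mm) begins 54 mm behind the grasp point. The pads swing forward as they close: fully open they stand 13 mm farther back than shut.
Start: joints at [-1.165, 0.707, -0.028, 1.485, 0.022, 0.951, -0.075], TCP at [0.249, 0.518, 0.245] pointing down, gripper open.
Joint ranges: [-2.71, 2.71], [-0.32, 2.16], [-1.57, 1.52], [0, 2.45], [-1.46, 4.6], [0, 2.02], [-2.83, 2.83]. Speed limits (rad/s): [1.89, 1.89, 2.57, 2.57, 3.01, 3.01, 3.01].

INTERFACE

Orientations are given as a unit quaternion [w, x, y, z].
In Python, from plant import * gives the robot as it stands.
- The arm moves only by the tool step_arm, never from a script. Its argument "series" is text: rows parted by semicolons, each of 7 numbers parted by spaces: the shift along the world's x, y, z normalised to -1 to 1, where 1 is 0.05 m, then the turn, a rotation vector about the world's x, y, z normalised to -1 to 1, where 1 is 6 degrees, then the finger opening in mm, from 0 to 85.4. A call has 1 to 8 rows; each row shifts and turns the commanded pose from where the row before left it; what a row does not reach is not made up. A row lasts 1/10 s, in which the tool goes at most 50 mm and 8.59 degrees, less where a joint would pass 70% of its speed; a pose out of reach is approached as far as the arm can. A call with a number of a shift or a turn outside -1 to 1 is refused whole. A call with a gripper value outside its range is refused whole. The fingers move at their own pace and stop on an object; "force" is the grip in N (left out, the last holds). Time passes only in rows, so rows that do not move let the fingers close. It gives the time, the measured TCP pose, the force, the opening and the grip force at its end, in the units of the state.
- observe(): the state, without advancing time (a new reading comes with each control period).
- snapshot(name): name is "scene" or "top"; returns a dict with "pixels" (400x640x3 uint8, red, green, blue), "camera_matrix" (3x3 intrinsics, pixels), "xyz" and "attitude" of the camera in the world. Camera axes: x right, y down, z forward; pixel columns grow to the right and rows downward; lengths in m; the calibration is good to about 2 mm. A picture is of the moment at which its call begins. There is no depth.
- sign_off(): hands the job in; it is judged then, once.
The state is a dict: "t": time; "joints": joint angles; "joint_vel": joint speeds; "tau": joint torques, N m; "tcp_pos": TCP position; "tcp_rot": TCP orientation; "contact_force": force on the tool from outside, world axes, zero at the start; "moment": the same for the moment, N m; "gripper_width": finger opening in m; "grasp_force": force on a finger pad.
Only numpy, scipy, OpenCV 4.12 (cv2) and the standard library are available. Lean on these libraries where they do the work, as an engineer would, in place of code of your own. Each camera call takes 0.05 s, during which the arm holds its last target. There are 200 camera calls.

TASK

The reading probe is down over the wrong spot: swing its small red-handled lever fully up, then slide the dish tray by its black knob until the probe stands over the white spot on the red dish, and swing the lever fully down again. Never let the tray move unless the probe is raised, keep the dishes lying in their tray, and leave everything else where it stands.

Things in the scene. Friction and masses are not known exactly. Their poses are not given: they have to be found in the camera images.
- station: Fixed dish-reading station. Grey base plate 240 (x) by 460 (y -200 to +260) by 15 mm. Origin on the table; x points away from the robot at yaw 0, y left, z up. The probe axis is at x 0, y -5. White column at y +225; a white arm (x -20 to +20, y -30 to +210, z 155 to 200 mm) carries probe and lever. It is the same upright station whatever its yaw (within 0.2 rad).
- lamp_edge (a point): Lower near edge of the aluminium lamp bar (40 mm wide, from this edge away from the robot; 22 mm thick; underside 300 mm above the table, its strip 298), just behind and above the lever handle. An upright gripper at the handle hits it: come in tilted 22 to 45 degrees, fingers pointing forward and down along the station's +x, gripper body towards the robot.
- probe_lever (a joint): Probe lever angle, rad: 0 = fully down (handle 23 deg below level), 0.8 = fully up (handle 23 deg above level), hard stops at both ends. It starts near 0 (0 to 0.12). Friction holds it where it is left; moving it takes about 2 N at the handle. It raises the probe 25 mm per rad (20 mm in all).
- lever_grip (a point): Middle of the red handle: a freely turning cylinder, 18 mm diameter, 30 mm long, lying along the station's x (it sticks out towards the robot) at the end of a steel lever. Handle centre is 54 mm nearer the robot (station -x) than the probe axis. Pinch it across station y.
- lever_pivot (a point): Point on the lever's pivot axis (which runs along the station's x), in the plane of the handle's middle, 175 mm above the table. The handle's middle swings about it at 75 mm radius, on the station's -y side: at joint value q it is at y = -75 cos(q-0.4), z = 75 sin(q-0.4) mm from this point.
- probe_tip (a point): Point of the steel probe (12 mm diameter, tapered), which moves only up and down: 60 mm above the table when down (3 mm above the dishes), 80 mm when fully raised.
- tray_x (a joint): Tray slide along the station's x, m: 0 at the start (which is not the same place each time), -0.025 to 0.025, growing away from the robot; friction about 1.2 N, stays where left.
- tray_y (a joint): Tray slide along the station's y, m: 0 at the start, -0.112 to 0.052, growing to the left; friction about 1.2 N, stays where left. The white tray (66 by 186 mm, walls 12 mm high, underside 40 mm above the table) rides on both slides and does not turn.
- tray_knob (a point): Grip point of the tray's upright black knob with a blue top (20 mm diameter, 45 mm tall, from 48 to 93 mm above the table), on a white tongue in front of the tray, 150 mm towards the robot and 50 mm to -y of the tray's middle. This point is 93 mm above the table, the centre of the knob's top. Grip it about 15 mm lower, upright or tilted as for the lever.
- spot_red (a point): White spot, 12 mm across, in the middle of the top of the red dish, 57 mm above the table. This is the target.
- dish_red: The red dish: closed, flat, 53 mm diameter, 12 mm high, loose in one of the tray's three cells (61 mm apart along y; which cell varies), with under 2 mm play. Origin: centre of the underside.
- dish_amber: Yellow dish of the same size in another cell.
- dish_green: Green dish of the same size in another cell.
- oil_bottle: Bystander: small amber bottle, 28 mm diameter, 65 mm tall, on the far right corner of the base plate.
- slide_box: Bystander: green slide box, 34 by 80 by 30 mm, on the near left part of the base plate.
- tube_rack: Bystander: white rack of blue-capped tubes, 120 by 220 mm, 100 mm tall, to the robot's right.
- dish_stack: Bystander: stack of five red dishes, 92 mm diameter, 75 mm tall, to the robot's left.
- jar: Bystander: glass jar with blue cap, 70 mm diameter, 90 mm tall, to the right of the station.
There are look-alikes about, which are no part of the job. Of the things shaped like the dish_red, the red one is meant. Of the things shaped like the dish_amber, the yellow one is meant.

How it is judged:
By the outcome, as a careful person would: the job done as asked, in the order asked, and still so for the second after the job is handed in, with the robot touching nothing.
It also fails if it takes over 61 s, if anything falls off the work surface, if the arm or the gripper's body presses on something with over 40 N, if the wrist force passes 120 N, or if a joint passes its speed limit or range.

## Working session

There is one attempt and no reset: what is moved stays moved. The work goes in short steps, Python scripts to look and compute and a tool call to move; the robot and the scene stay as the last step left them, time stands still between calls to the robot, and variables do not carry over. Pictures are saved under pics/ and viewed, at most 10 in all, crops included, and the job is handed in when it is done.

Besides the shell and the picture viewer there is one more tool, called after ">>>" as name(argument=value, ...), one argument or row to a line, values as JSON. step_arm: Moves the arm, as the interface text tells. Its arguments: {"type":"object","properties":{"series":{"type":"string"},"force":{"type":"number"}},"required":["series"]}

```bash
mkdir -p pics
python3 - <<'E'
from plant import *
import cv2,numpy as np,pickle
d={}
for n in("scene","top"):
    s=snapshot(n);d[n]=s
    cv2.imwrite(f"pics/{n}0.png",s["pixels"][:,:,::-1]);print(n,s["camera_matrix"],s["xyz"],s["attitude"])
pickle.dump(d,open("s0.pkl","wb"))
o=observe();print(o)
E
ls
```

```text
scene [[394.46844285   0.         325.0888341 ]
 [  0.         394.46844285 203.1756276 ]
 [  0.           0.           1.        ]] [ 0.7207845  -0.72456441  1.24722307] [-0.2938994   0.94385363  0.14520714 -0.04096783]
top [[517.47749874   0.         318.04808434]
 [  0.         517.47749874 199.31442581]
 [  0.           0.           1.        ]] [ 0.24326772 -0.04091668  1.68128285] [ 0.06390567 -0.70409561  0.70473422 -0.05928835]
{'t': 0.1, 'joints': array([-1.16468311,  0.7070314 , -0.0276024 ,  1.48492087,  0.02200787,
        0.95091335, -0.07548081]), 'joint_vel': array([-1.04124641e-03, -1.20565970e-03,  1.78702198e-03, -1.94087492e-03,
        6.76543729e-05, -1.57542599e-03, -2.18555239e-03]), 'tau': array([ 1.58318577e-03, -8.84307575e+01,  1.23645075e+00, -2.36450225e+01,
        1.71305495e-02,  5.12070415e-03, -5.39891835e-05]), 'tcp_pos': array([0.24888707, 0.51810731, 0.24488711]), 'tcp_rot': array([-8.57108782e-05,  2.22034828e-01,  9.75038615e-01, -4.77499001e-04]), 'contact_force': array([0.49364713, 0.29522998, 0.41991064]), 'moment': array([-0.03484095, -0.0517607 , -0.00190862]), 'grasp_force': 0.0, 'gripper_width': 0.0854453699295519}
pics
s0.pkl
```

View pics/scene0.png

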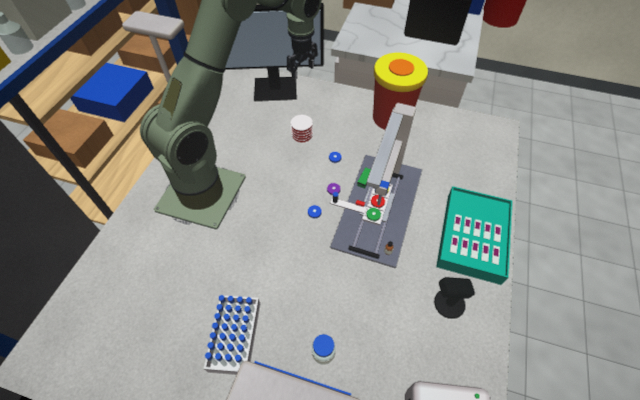

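View pics/top0.png

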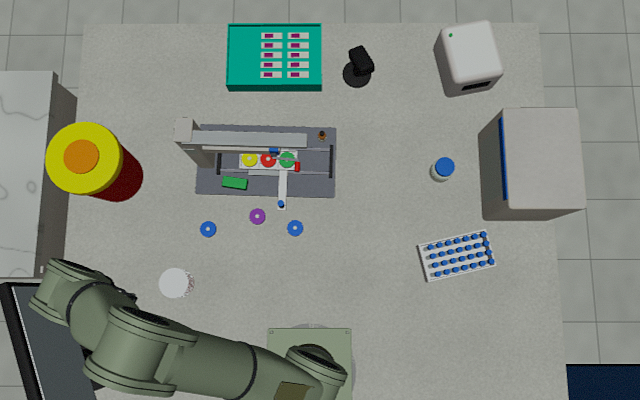

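The top view shows the station around (265,160): yellow dish (250,160), red dish (268,160), green dish (288,160), red lever handle near (297,167) and knob top (281,204). Loose blue and purple discs lie in front of the station. I'll enlarge both views.

Run:
```python
import cv2,pickle
d=pickle.load(open("s0.pkl","rb"))
a=d["top"]["pixels"][110:225,165:345,::-1];b=d["scene"]["pixels"][95:270,305:430,::-1]
cv2.imwrite("pics/ct.png",cv2.resize(a,None,fx=4.4,fy=4.4,interpolation=cv2.INTER_CUBIC))
cv2.imwrite("pics/cs.png",cv2.resize(b,None,fx=3.4,fy=3.4,interpolation=cv2.INTER_CUBIC))
```

```text
(no output)
```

View pics/ct.png

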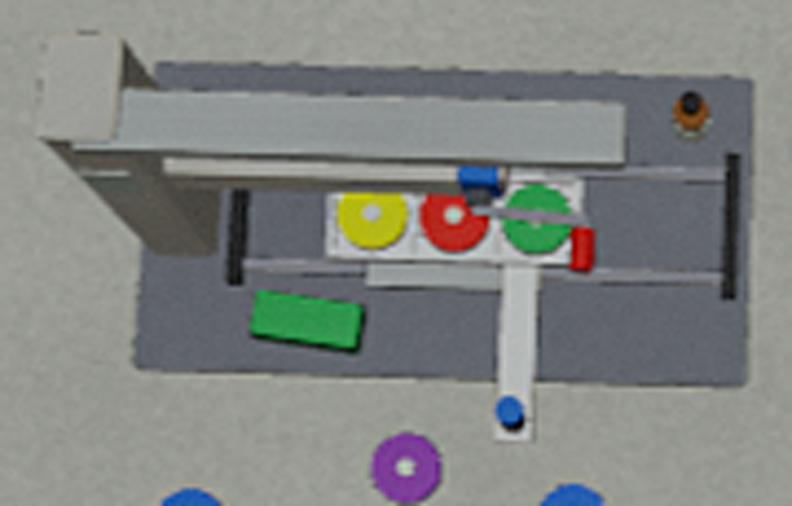

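View pics/cs.png

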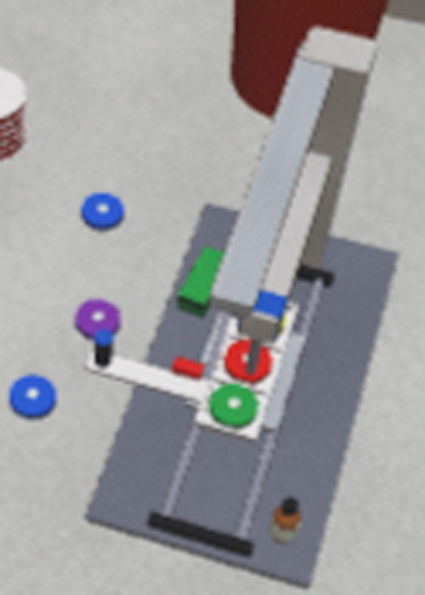

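Candidates for the red dish: three closed discs in the tray at top-view pixels yellow (250,159), red (268,159) and green (287,160). Loose blue (208,229), (295,228) and purple (257,216) discs lie on the table, and the red stack is at (175,283). The red disc in the tray's middle cell fits, because it is 53 mm, red and has a white spot; the crop confirms it. The red handle is at (297,166) and the knob top at (281,203).

```bash
cat > h.py <<'E'
import cv2,numpy as np
from scipy.spatial.transform import Rotation as R
def ray(s,uv):
    w,x,y,z=s["attitude"];r=R.from_quat([x,y,z,w]).as_matrix()
    d=r@np.linalg.inv(s["camera_matrix"])@[uv[0],uv[1],1];return np.array(s["xyz"]),d/np.linalg.norm(d)
def plane(s,uv,z):
    o,d=ray(s,uv);return o+d*(z-o[2])/d[2]
def tri(s1,a,s2,b):
    o1,d1=ray(s1,a);o2,d2=ray(s2,b)
    t=np.linalg.lstsq(np.c_[d1,-d2],o2-o1,rcond=None)[0];p,q=o1+d1*t[0],o2+d2*t[1]
    return (p+q)/2,np.linalg.norm(p-q)
def blobs(s,lo,hi,box,mn=4):
    u0,v0,u1,v1=box;h=cv2.cvtColor(np.ascontiguousarray(s["pixels"][v0:v1,u0:u1]),cv2.COLOR_RGB2HSV)
    m=cv2.inRange(h,np.array(lo),np.array(hi))
    if lo[0]==0 and lo[1]>50: m|=cv2.inRange(h,np.array((172,lo[1],lo[2])),np.array((180,255,255)))
    n,_,st,c=cv2.connectedComponentsWithStats(m)
    return m,[(c[i]+[u0,v0],st[i,:].tolist()) for i in range(1,n) if st[i,4]>=mn]
E
python3 - <<'E'
from h import *;import pickle
d=pickle.load(open("s0.pkl","rb"));T,S=d["top"],d["scene"]
B={"top":(165,110,345,225),"scene":(305,140,430,270)}
for n,s in d.items():
    for c,lo,hi in(("red",(0,130,90),(8,255,255)),("blue",(100,130,80),(120,255,255)),("yel",(24,130,90),(34,255,255)),("grn",(55,110,60),(80,255,255))):
        for b in blobs(s,lo,hi,B[n])[1]: print(n,c,b[0].round(2),b[1][2:])
for n,s in d.items():
    m,_=blobs(s,(105,20,60),(130,90,140),B[n]);m=cv2.morphologyEx(m,cv2.MORPH_OPEN,np.ones((3,3)))
    k=max(cv2.findContours(m,0,2)[0],key=cv2.contourArea);h=cv2.convexHull(np.vstack([c for c in cv2.findContours(m,0,2)[0] if cv2.contourArea(c)>30]))
    p=np.array([plane(s,q[0]+np.array(B[n][:2]),.015)[:2] for q in h])
    r=cv2.minAreaRect((p*1000).astype(np.float32));print(n,r,cv2.boxPoints(r).round(1).tolist())
# crude: white spots
    for b in blobs(s,(0,0,170),(180,50,255),B[n])[1]:
        if b[1][4]<40: print("w",b[0].round(2),b[1][2:])
E
```

```text
scene red [377.15 200.89] [14, 12, 103]
scene red [359.89 202.65] [9, 6, 37]
scene blue [334.68 156.6 ] [12, 10, 91]
scene blue [384.22 184.  ] [9, 8, 49]
scene blue [335. 194.] [5, 5, 21]
scene blue [314.12 211.11] [13, 12, 117]
scene grn [363.82 176.32] [12, 17, 117]
scene grn [361.1 185.4] [7, 4, 10]
scene grn [373.16 213.7 ] [14, 12, 121]
top red [267.22 160.2 ] [15, 13, 132]
top red [296.87 166.02] [6, 9, 47]
top blue [273.  149.5] [9, 4, 36]
top blue [280.35 202.74] [6, 7, 31]
top blue [207.83 222.92] [13, 4, 36]
top blue [294.74 222.5 ] [14, 5, 50]
top yel [249.23 159.31] [16, 13, 147]
top grn [286.94 154.81] [14, 6, 62]
top grn [286.21 162.97] [16, 7, 77]
top grn [234.14 182.07] [26, 13, 249]
scene ((673.6798095703125, 139.51710510253906), (457.44012451171875, 235.35665893554688), 88.2669677734375) [[549.0999755859375, -85.5], [784.4000244140625, -92.69999694824219], [798.2000122070312, 364.6000061035156], [563.0, 371.70001220703125]]
w [333.5 187.5] [2, 2, 4]
w [382.5 187.5] [6, 2, 6]
w [366.94 195.29] [5, 12, 17]
w [373.67 213.17] [3, 3, 6]
top ((669.8689575195312, 142.74990844726562), (453.81719970703125, 235.99984741210938), 88.20024108886719) [[544.7999877929688, -80.30000305175781], [780.7000122070312, -87.80000305175781], [794.9000244140625, 365.79998779296875], [559.0999755859375, 373.29998779296875]]
w [227. 147.] [5, 1, 5]
w [232.5 147. ] [4, 1, 4]
w [266.75 148.75] [2, 3, 4]
w [284.5 150. ] [8, 1, 8]
w [295.   154.06] [4, 7, 18]
w [281.75 152.25] [3, 2, 4]
w [248.88 157.88] [3, 3, 8]
w [267.5 158.2] [4, 3, 10]
w [242.3  164.47] [9, 10, 30]
w [280.78 207.94] [9, 4, 18]
w [256.71 215.86] [3, 3, 7]
```

Run:
```python
from h import *;import pickle
d=pickle.load(open("s0.pkl","rb"));T,S=d["top"],d["scene"]
o=np.array([.6709,.1111,0]);a=-.031;M=np.array([[np.cos(a),-np.sin(a),0],[np.sin(a),np.cos(a),0],[0,0,1]])
st=lambda p:(M.T@(p-o)).round(4)
for n,u,v in(("handle",(296.87,166.02),(359.89,202.65)),("knob",(280.35,202.74),(335,194)),("grn",(286.6,159.8),(373.2,213.5)),("spotred",(267.5,158.2),(377.1,200.9)),("blueblock",(273,149.5),(384.2,184))):
    p,e=tri(T,u,S,v);print(n,p.round(4),"st",st(p),e.round(4))
for n,u in(("redspot",(267.5,158.2)),("yelspot",(248.88,157.88)),("yel",(249.23,159.31)),("grn",(286.6,159.8)),("red",(267.22,160.2))):print(n,plane(T,u,.057).round(4),st(plane(T,u,.057)))
for n,u in(("red",(377.15,200.89)),("grnspot",(373.67,213.17)),("grn",(373.16,213.7))):print("S",n,plane(S,u,.057).round(4),st(plane(S,u,.057)))
print("knob",plane(T,(280.35,202.74),.093),plane(S,(335,194),.093), "h",plane(T,(296.87,166.02),.146),plane(S,(359.89,202.65),.146))
```

```text
handle [0.6156 0.0335 0.1536] st [-0.0529 -0.0793  0.1536] 0.0009
knob [0.5138 0.0875 0.0892] st [-0.1563 -0.0285  0.0892] 0.0013
grn [0.6626 0.0725 0.0506] st [-0.0071 -0.0388  0.0506] 0.0034
spotred [0.6657 0.1334 0.0497] st [-0.0059  0.0222  0.0497] 0.0021
blueblock [0.6693 0.1082 0.1809] st [-0.0015 -0.0029  0.1809] 0.0206
redspot [0.6648 0.1331 0.057 ] [-0.0068  0.0218  0.057 ]
yelspot [0.666  0.1935 0.057 ] [-0.0074  0.0822  0.057 ]
yel [0.6612 0.1922 0.057 ] [-0.0122  0.0808  0.057 ]
grn [0.6594 0.0713 0.057 ] [-0.0103 -0.0402  0.057 ]
red [0.6582 0.1339 0.057 ] [-0.0134  0.0224  0.057 ]
S red [0.6654 0.1276 0.057 ] [-0.0061  0.0164  0.057 ]
S grnspot [0.6656 0.0711 0.057 ] [-0.004  -0.0401  0.057 ]
S grn [0.6644 0.0684 0.057 ] [-0.0052 -0.0429  0.057 ]
knob [0.51252971 0.08686556 0.093     ] [0.51497385 0.08523944 0.093     ] h [0.61699027 0.03362078 0.146     ] [0.61525242 0.03899779 0.146     ]
```

The two views agree: handle at (0.616, 0.034, 0.153) and knob top at (0.514, 0.087). The tray middle derived from the knob matches the red spot. Next I move to the pre-approach and turn the tool.

>>> step_arm(
  series="0.35 -0.6 0 0 0 0.8 50; 0.35 -0.6 0 0 0 0.8 50; 0.35 -0.6 0 0 0 0.8 50; 0.35 -0.6 0 0 0 0.8 50; 0.35 -0.6 0 0 0 0.77 50; 0.35 -0.6 0 0 0 0 50; 0.35 -0.6 0 0 0 0 50; 0.35 -0.6 0 0 0 0 50",
  force=20,
)

```text
t: 0.9
tcp_pos: [0.3894, 0.2769, 0.2452]
tcp_rot: [-0.0, 0.016, 1.0, -0.0]
contact_force: [0.1, 0.8, -0.9]
gripper_width: 0.0498
grasp_force: 0.0
```

>>> step_arm(
  series="0.35 -0.6 0 -0.03 -0.83 0 50; 0.35 -0.6 0 -0.03 -0.83 0 50; 0.35 -0.6 0 -0.03 -0.83 0 50; 0.35 -0.6 0 -0.03 -0.83 0 50; 0.35 -0.6 0 -0.03 -0.83 0 50; 0.35 -0.6 0 -0.03 -0.83 0 50; 0.35 -0.6 0 -0.03 -0.83 0 50; 0.35 -0.6 0 -0.03 -0.83 0 50",
)

```text
t: 1.7
tcp_pos: [0.556, 0.0488, 0.3022]
tcp_rot: [0.301, 0.018, 0.953, -0.016]
contact_force: [0.5, 0.9, 0.6]
gripper_width: 0.0499
grasp_force: 0.0
```

>>> step_arm(
  series="0 0 0 0 0 0 50; 0 0 0 0 0 0 50",
)

```text
t: 1.9
tcp_pos: [0.5553, 0.0491, 0.3016]
tcp_rot: [0.3, 0.019, 0.954, -0.015]
contact_force: [-0.6, 0.7, 0.2]
gripper_width: 0.0502
grasp_force: 0.0
```

Run:
```python
from plant import *
from h import *;import pickle
print(observe()["joints"].round(3),observe()["tcp_pos"])
d=pickle.load(open("s0.pkl","rb"));T,S=d["top"],d["scene"]
# lamp near edge: crop pixel (400,163)/4.4 and (620,163)
for u in((75,149),(400,157),(620,163)):print(plane(T,(165+u[0]/4.4,110+u[1]/4.4),.3).round(4))
```

```text
[-4.500e-01  4.700e-01  3.360e-01  2.099e+00  6.530e-01  1.000e-03
  6.830e-01] [0.55525098 0.04912881 0.30160137]
[0.6431 0.3445 0.3   ]
[0.6374 0.1397 0.3   ]
[0.6332 0.0016 0.3   ]
```

>>> step_arm(
  series="0 0 0 0.025 0.83 0 50; 0 0 0 0.025 0.83 0 50; 0 0 0 0 0 0 50",
)

```text
t: 2.2
tcp_pos: [0.5565, 0.0497, 0.2979]
tcp_rot: [0.245, 0.019, 0.969, -0.015]
contact_force: [-0.3, 0.7, -0.7]
gripper_width: 0.0501
grasp_force: 0.0
```

Run:
```python
from plant import *
print(observe()["joints"].round(3),observe()["tcp_pos"])
```

```text
[-0.2    0.463 -0.032  1.977  0.619  0.274  0.744] [0.55651712 0.04965486 0.29789043]
```

>>> step_arm(
  series="0.1 -0.12 -0.66 0 0 0 45; 0.1 -0.12 -0.66 0 0 0 45; 0 0 0 0 0 0 45",
)

```text
t: 2.5
tcp_pos: [0.5639, 0.0355, 0.2282]
tcp_rot: [0.242, 0.019, 0.97, -0.019]
contact_force: [0.8, 0.9, 1.4]
gripper_width: 0.0448
grasp_force: 0.0
```

>>> step_arm(
  series="0.14 -0.01 -0.26 0 0 0 45; 0.14 -0.01 -0.26 0 0 0 45; 0.14 -0.01 -0.26 0 0 0 45; 0 0 0 0 0 0 45",
)

```text
t: 2.9
tcp_pos: [0.5946, 0.0368, 0.2003]
tcp_rot: [0.239, 0.019, 0.971, -0.016]
contact_force: [-0.6, 0.1, 0.5]
gripper_width: 0.045
grasp_force: 0.0
```

Run:
```python
from plant import *
import cv2,numpy as np
o=observe();print(o["joints"].round(3),o["tcp_pos"],o["tcp_rot"])
c=[]
for n,(u0,v0,u1,v1) in(("top",(230,120,330,220)),("scene",(310,140,410,240))):
    c.append(cv2.resize(snapshot(n)["pixels"][v0:v1,u0:u1,::-1],(400,400),interpolation=cv2.INTER_CUBIC))
cv2.imwrite("pics/pre.png",np.hstack(c))
```

```text
[-0.28   0.687  0.184  1.992  0.714  0.     0.652] [0.59455632 0.0367931  0.20027679] [ 0.23888337  0.01907845  0.97072718 -0.01610853]
```

View pics/pre.png

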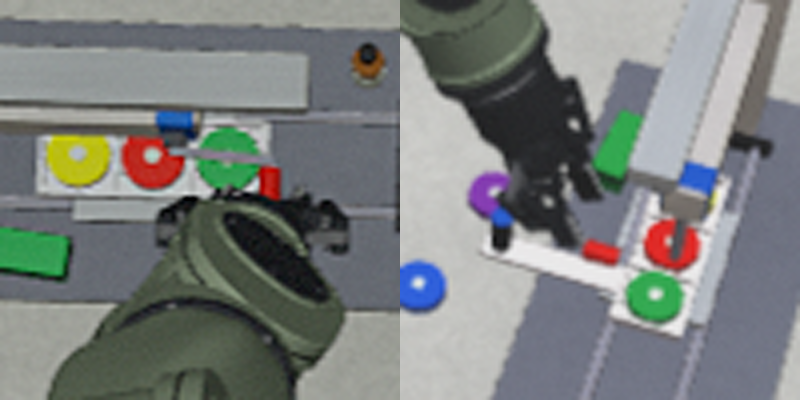

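The left half (top view) shows the fingers straddling the red handle from the robot side, at crop (268,182). The right half (scene) agrees. Joint 6 is at its limit of 0, so I'll fit a quick kinematic model to see which tilt is reachable at the handle.

```bash
cat > k.py <<'E'
import numpy as np,itertools
from scipy.spatial.transform import Rotation as R
def chain(q,s):
    r=[R.identity()]
    for j,a,g in zip(q,"zyzyzyz",s): r.append(r[-1]*R.from_euler(a,g*j))
    return r
data=[([-1.16468311,.7070314,-.0276024,1.48492087,.02200787,.95091335,-.07548081],[.24888707,.51810731,.24488711],[0,.22203,.97504,-.0005]),
([-.45,.47,.336,2.099,.653,.001,.683],[.55525,.04913,.3016],[.3,.019,.954,-.015]),
([-.2,.463,-.032,1.977,.619,.274,.744],[.55652,.04965,.29789],[.245,.019,.969,-.015]),
([-.28,.687,.184,1.992,.714,0,.652],[.59456,.03679,.20028],[.23888,.01908,.97073,-.01611])]
def fit():
    best=None
    for s in itertools.product((1,-1),repeat=4):
        g=[s[0],1,s[1],1,s[2],1,s[3]];A=[];b=[]
        for q,p,_ in data:
            r=chain(q,g);z=[x.as_matrix() for x in r]
            A.append(np.c_[[0,0,1],z[2][:,2],z[2][:,0],z[4][:,2],z[4][:,0],z[7][:,2]]);b+=p
        x,*_=np.linalg.lstsq(np.vstack(A),b,rcond=None);e=np.abs(np.vstack(A)@x-b).max()
        if best is None or e<best[0]:best=(e,g,x)
    return best
E
python3 - <<'E'
from k import *
from scipy.optimize import least_squares
e,g,x=fit();print(e,g,x.round(3))
off=[(chain(q,g)[7].inv()*R.from_quat([t[1],t[2],t[3],t[0]])).as_rotvec().round(3) for q,p,t in data];print(off)
O=R.from_rotvec(off[0])
lo=np.array([-2.71,-.32,-1.57,0,-1.46,0,-2.83]);hi=np.array([2.71,2.16,1.52,2.45,4.6,2.02,2.83])
def pos(q):
    z=[r.as_matrix() for r in chain(q,g)];return np.c_[[0,0,1],z[2][:,2],z[2][:,0],z[4][:,2],z[4][:,0],z[7][:,2]]@x
base=R.from_matrix(np.array([[-1,0,0],[0,1,0],[0,0,-1.]]))
for z in(.15,.18,.205):
  for t in(22,25,28,32,36,40):
    tgt=R.from_euler("z",-.031)*R.from_euler("y",-t,degrees=True)*base
    f=lambda q:np.r_[10*(pos(q)-[.609,.035,z]),((chain(q,g)[7]*O).inv()*tgt).as_rotvec()]
    for q0 in(data[3][0],):
        r=least_squares(f,np.clip(q0,lo+.02,hi-.02),bounds=(lo,hi));print(z,t,r.cost.round(6),r.x.round(2))
E
```

```text
0.03208187585175934 [-1, 1, -1, 1, -1, 1, -1] [ 0.391  0.582 -0.081  0.353  0.053  0.397]
[array([ 0.   , -0.   ,  1.571]), array([-1.00e-03,  1.00e-03,  1.57e+00]), array([1.000e-03, 0.000e+00, 1.571e+00]), array([-0.  ,  0.  ,  1.57])]
0.15 22 0.0 [-0.01  0.79 -0.12  1.9   1.07  0.14  0.43]
0.15 25 0.000195 [-0.14  0.79  0.08  1.94  0.73  0.    0.7 ]
0.15 28 0.002528 [-0.16  0.79  0.09  1.94  0.62  0.    0.81]
0.15 32 0.0 [ 0.03  0.84 -0.2   2.09  2.62  0.4  -1.12]
0.15 36 0.0 [ 0.02  0.88 -0.19  2.16  2.77  0.56 -1.27]
0.15 40 0.0 [-0.03  0.93 -0.13  2.24  2.89  0.74 -1.42]
0.18 22 0.0 [-0.08  0.73 -0.01  1.88  0.3   0.16  1.17]
0.18 25 0.0 [-0.11  0.73  0.02  1.93  0.74  0.06  0.72]
0.18 28 0.000539 [-0.16  0.74  0.1   1.95  0.52  0.    0.91]
0.18 32 0.005121 [-0.19  0.74  0.12  1.95 -1.24  0.    2.66]
0.18 36 0.0 [-0.12  0.79  0.01  2.14  2.95  0.42 -1.51]
0.18 40 1e-06 [-0.14  0.84  0.03  2.21  3.    0.61 -1.58]
0.205 22 0.005334 [-0.14  0.69  0.07  1.97  2.17  0.   -0.72]
0.205 25 0.0 [ 0.05  0.69 -0.2   1.91  1.01  0.2   0.5 ]
0.205 28 0.0 [-0.17  0.69  0.1   1.97  0.79  0.    0.65]
0.205 32 0.0023 [-0.19  0.69  0.12  1.97 -0.21  0.    1.63]
0.205 36 0.0 [-0.23  0.74  0.16  2.12  3.17  0.33 -1.77]
0.205 40 0.0 [-0.18  0.77  0.08  2.19  3.04  0.51 -1.63]
```

The model's orientation part fits exactly, though its positions are only good to 3 cm. It shows tilts of 36–40° are reachable with joint 5 near π, so the wrist has to swing around sideways. I'll back off and roll the tool through the −y side.

>>> step_arm(
  series="-0.2 0 0.12 0 0 0 45; -0.2 0 0.12 0 0 0 45; -0.2 0 0.12 -0.5 0.2 0 45; 0 0 0 -0.5 0.2 0 45; 0 0 0 -0.5 0 0 45; 0 0 0 -0.5 0 0 45; 0 0 0 -0.5 0 0 45; 0 0 0 0 0 0 45",
)

```text
t: 3.8
tcp_pos: [0.5636, 0.0384, 0.2206]
tcp_rot: [0.218, -0.012, 0.965, -0.144]
contact_force: [-0.6, -0.2, 0.4]
gripper_width: 0.045
grasp_force: 0.0
```

Run:
```python
from plant import *
print(observe()["joints"].round(3),observe()["tcp_pos"])
```

```text
[-0.575  0.688  0.425  2.002  0.746  0.188  0.595] [0.56360321 0.03839024 0.22056291]
```

>>> step_arm(
  series="0 0 0 0 -0.5 0 45; 0 0 0 0 -0.5 0 45; 0 0 0 0 -0.5 0 45; 0 0 0 0 -0.5 0 45; 0 0 0 0 -0.5 0 45; 0 0 0 0 0 0 45",
)

```text
t: 4.4
tcp_pos: [0.5899, 0.0588, 0.2596]
tcp_rot: [0.309, 0.017, 0.939, -0.152]
contact_force: [0.5, -0.5, -0.3]
gripper_width: 0.045
grasp_force: 0.0
```

Run:
```python
from plant import *
print(observe()["joints"].round(3),observe()["tcp_pos"])
```

```text
[-0.816  0.746  0.764  2.025  0.725  0.     0.473] [0.58992998 0.05880341 0.25963445]
```

Joint 6 hits its limit again, because the elbow swivels instead of the wrist turning. A tilt of about 24° is within the stated 22–45° and reachable without the flip, with about 20 mm clearance to the lamp. I'll go with that.

```bash
cat >> h.py <<'E'
BASE=R.from_matrix(np.array([[-1,0,0],[0,1,0],[0,0,-1.]]))
def need(pos,tilt,yaw=-.031):
    from plant import observe
    o=observe();w,x,y,z=o["tcp_rot"]
    tg=R.from_euler("z",yaw)*R.from_euler("y",-tilt,degrees=True)*BASE
    rv=(tg*R.from_quat([x,y,z,w]).inv()).as_rotvec(degrees=True)
    print("j",o["joints"].round(2),"tcp",o["tcp_pos"].round(4),"shift units",((np.array(pos)-o["tcp_pos"])/.05).round(2),"turn units",(rv/6).round(2),"F",o["contact_force"].round(1))
E
python3 -c "
from h import *
need((.545,.04,.25),12)"
```

```text
j [-0.82  0.75  0.76  2.03  0.72  0.    0.47] tcp [0.5899 0.0588 0.2596] shift units [-0.9  -0.38 -0.19] turn units [2.95 3.99 0.34] F [ 0.5 -0.5 -0.3]
```

>>> step_arm(
  series="-0.15 -0.06 -0.03 0.5 0.66 0.06 45; -0.15 -0.06 -0.03 0.5 0.66 0.06 45; -0.15 -0.06 -0.03 0.5 0.66 0.06 45; -0.15 -0.06 -0.03 0.5 0.66 0.06 45; -0.15 -0.06 -0.03 0.5 0.66 0.06 45; -0.15 -0.06 -0.03 0.5 0.66 0.06 45; 0 0 0 0 0 0 45",
)

```text
t: 5.1
tcp_pos: [0.5514, 0.0373, 0.2475]
tcp_rot: [0.13, 0.02, 0.991, -0.022]
contact_force: [-0.3, -0.2, -0.6]
gripper_width: 0.0451
grasp_force: 0.0
```

```bash
python3 -c "
from h import *
need((.569,.036,.244),24)"
```

```text
j [-0.05  0.58 -0.22  1.83  0.45  0.53  0.95] tcp [0.5514 0.0373 0.2475] shift units [ 0.35 -0.03 -0.07] turn units [ 0.3  -1.51  0.16] F [-0.3 -0.2 -0.6]
```

>>> step_arm(
  series="0.12 -0.01 -0.02 0.1 -0.5 0.05 45; 0.12 -0.01 -0.02 0.1 -0.5 0.05 45; 0.12 -0.01 -0.03 0.1 -0.5 0.05 45; 0.2 -0.01 -0.44 0 0 0 45; 0.2 -0.01 -0.44 0 0 0 45; 0 0 0 0 0 0 45",
)

```text
t: 5.7
tcp_pos: [0.5887, 0.0395, 0.1974]
tcp_rot: [0.207, 0.012, 0.978, -0.005]
contact_force: [-0.3, 0.8, 0.2]
gripper_width: 0.0451
grasp_force: 0.0
```

```bash
python3 -c "
from h import *
need((.6095,.0345,.153),24)"
```

```text
j [-0.16  0.68  0.01  1.95  0.59  0.13  0.82] tcp [0.5887 0.0395 0.1974] shift units [ 0.42 -0.1  -0.89] turn units [ 0.04 -0.02 -0.06] F [-0.3  0.8  0.2]
```

>>> step_arm(
  series="0.14 -0.03 -0.3 0 0 0 45; 0.14 -0.03 -0.3 0 0 0 45; 0.14 -0.04 -0.29 0 0 0 45; 0 0 0 0 0 0 45",
)

```text
t: 6.1
tcp_pos: [0.6099, 0.0339, 0.1544]
tcp_rot: [0.207, 0.012, 0.978, -0.004]
contact_force: [-0.7, -0.2, -0.5]
gripper_width: 0.0447
grasp_force: 0.0
```

```bash
python3 -c "
from h import *
need((.6095,.0345,.153),24)"
```

```text
j [-0.18  0.78  0.07  1.92  0.6   0.04  0.81] tcp [0.6099 0.0339 0.1544] shift units [-0.01  0.01 -0.03] turn units [ 0.03 -0.01 -0.05] F [-0.7 -0.2 -0.5]
```

Reached with no contact. Closing on the handle gradually.

>>> step_arm(
  series="0 0 0 0 0 0 25; 0 0 0 0 0 0 22; 0 0 0 0 0 0 16; 0 0 0 0 0 0 12; 0 0 0 0 0 0 12; 0 0 0 0 0 0 12",
  force=20,
)

```text
t: 6.7
tcp_pos: [0.6104, 0.0344, 0.1555]
tcp_rot: [0.208, 0.012, 0.978, -0.003]
contact_force: [-2.1, 5.3, 2.7]
gripper_width: 0.0169
grasp_force: 19.8
```

>>> step_arm(
  series="0 -0.02 0.1 0 0 0 12; 0 -0.02 0.1 0 0 0 12; 0 -0.01 0.1 0 0 0 12; 0 -0.01 0.1 0 0 0 12; 0 0 0.1 0 0 0 12; 0 0.01 0.1 0 0 0 12; 0 0.01 0.1 0 0 0 12; 0 0 0 0 0 0 12",
)

```text
t: 7.5
tcp_pos: [0.6103, 0.0326, 0.1909]
tcp_rot: [0.208, 0.012, 0.978, -0.003]
contact_force: [-3.3, 7.6, -0.8]
gripper_width: 0.017
grasp_force: 19.9
```

>>> step_arm(
  series="0 0.02 0.1 0 0 0 12; 0 0.03 0.1 0 0 0 12; 0 0 0 0 0 0 12",
)

```text
t: 7.8
tcp_pos: [0.6103, 0.0353, 0.2008]
tcp_rot: [0.208, 0.012, 0.978, -0.003]
contact_force: [-1.7, 8.5, -1.7]
gripper_width: 0.017
grasp_force: 19.9
```

```bash
python3 -c "
from h import *
need((.6095,.0385,.206),24)"
```

```text
j [-0.11  0.69 -0.06  1.87  0.59  0.2   0.84] tcp [0.6103 0.0353 0.2008] shift units [-0.02  0.06  0.1 ] turn units [ 0.01  0.   -0.06] F [-1.7  8.5 -1.7]
```

>>> step_arm(
  series="0 0.05 0.06 0 0 0 12; 0 0.03 0.06 0 0 0 12; 0 0 0 0 0 0 12",
)

```text
t: 8.1
tcp_pos: [0.6103, 0.0377, 0.2062]
tcp_rot: [0.208, 0.013, 0.978, -0.004]
contact_force: [0.5, -0.1, -2.5]
gripper_width: 0.0173
grasp_force: 20.3
```

>>> step_arm(
  series="0 0.02 0.05 0 0 0 12; 0 0 0 0 0 0 12",
)

```text
t: 8.3
tcp_pos: [0.6098, 0.0381, 0.2076]
tcp_rot: [0.206, 0.013, 0.978, -0.005]
contact_force: [5.1, -3.1, -17.6]
gripper_width: 0.0168
grasp_force: 20.7
```

>>> step_arm(
  series="0 0.02 0.05 0 0 0 12; 0 0 0 0 0 0 12",
)

```text
t: 8.5
tcp_pos: [0.6096, 0.0385, 0.2097]
tcp_rot: [0.206, 0.014, 0.978, -0.005]
contact_force: [7.7, -5.7, -21.0]
gripper_width: 0.0169
grasp_force: 20.3
```

Force of −21 N in z means the upper stop is reached. Releasing and backing off along the tool axis, well clear for a look.

>>> step_arm(
  series="0 0 0 0 0 0 25; 0 0 0 0 0 0 45; 0 0 0 0 0 0 45; -0.2 0 0.4 0 0 0 45; -0.3 0 0.4 0 0 0 45; -0.5 0 0.3 0 0 0 45; -0.5 0.4 0 0 0 0 45; 0 0 0 0 0 0 45",
)

```text
t: 9.3
tcp_pos: [0.5335, 0.0624, 0.2666]
tcp_rot: [0.208, 0.011, 0.978, -0.003]
contact_force: [0.4, 0.3, 0.2]
gripper_width: 0.0449
grasp_force: 0.0
```

>>> step_arm(
  series="-0.6 0.6 0 0 0.5 0 45; -0.6 0.6 0 0 0.5 0 45; -0.6 0.6 0 0 0.5 0 45; -0.6 0.6 0 0 0.5 0 45; 0 0 0 0 0 0 45",
)

```text
t: 9.8
tcp_pos: [0.4135, 0.1836, 0.2662]
tcp_rot: [0.103, 0.01, 0.995, -0.004]
contact_force: [0.8, -0.1, 0.2]
gripper_width: 0.0452
grasp_force: 0.0
```

Run:
```python
from plant import *
import cv2,numpy as np,pickle
c=[];d={}
for n,(u0,v0,u1,v1) in(("top",(230,120,330,220)),("scene",(330,140,430,240))):
    d[n]=snapshot(n);c.append(cv2.resize(d[n]["pixels"][v0:v1,u0:u1,::-1],(400,400),interpolation=cv2.INTER_CUBIC))
pickle.dump(d,open("s1.pkl","wb"));cv2.imwrite("pics/up.png",np.hstack(c))
from h import *
b=[]
for n,bx in(("top",(285,140,315,185)),("scene",(345,180,369,240))):
    k=blobs(d[n],(0,130,90),(8,255,255),bx)[1];print(n,k);b.append(k[0][0])
print(tri(d["top"],b[0],d["scene"],b[1]))
need((.5138,.087,.2),0)
```

```text
top [(array([295.15686275, 161.47058824]), [8, 17, 6, 10, 51])]
scene [(array([361.20930233, 193.1627907 ]), [12, 10, 10, 7, 43])]
(array([0.61591319, 0.03570052, 0.20556203]), np.float64(0.0006501591339733934))
j [-0.45  0.44 -0.16  2.04  0.4   0.53  0.62] tcp [0.4156 0.1803 0.2659] shift units [ 1.96 -1.87 -1.32] turn units [ 0.13  2.   -0.07] F [ 0.5 -0.6  0.7]
```

View pics/up.png

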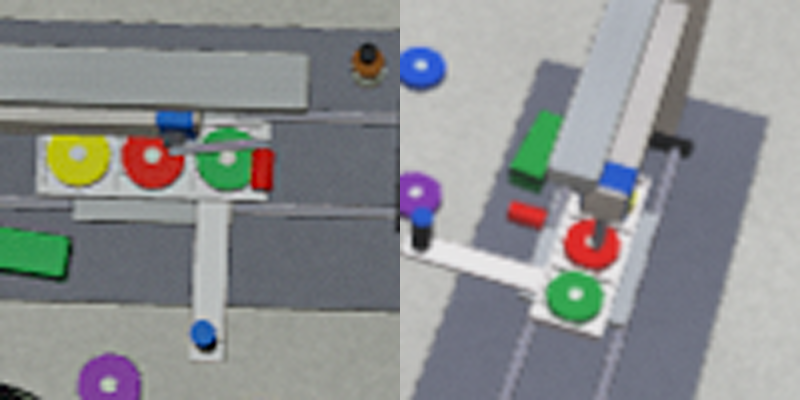

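The handle triangulates to z = 0.2056, so the lever is fully up and the probe is raised, with its tip over the right rim of the red dish (scene crop (598,247)). The tray has not moved. Now to the knob, upright.

>>> step_arm(
  series="0.4 -0.38 -0.4 0.03 0.4 0 45; 0.4 -0.38 -0.4 0.03 0.4 0 45; 0.4 -0.38 -0.4 0.03 0.4 0 45; 0.4 -0.38 -0.4 0.03 0.4 0 45; 0.36 -0.36 -0.4 0.03 0.4 0 45; 0 0 0 0 0 0 45",
)

```text
t: 10.5
tcp_pos: [0.5151, 0.0813, 0.1629]
tcp_rot: [-0.002, 0.016, 1.0, 0.0]
contact_force: [-0.7, 0.1, 1.0]
gripper_width: 0.0452
grasp_force: 0.0
```

```bash
python3 -c "
from h import *
need((.5138,.0865,.073),0)"
```

```text
j [-0.06  0.76 -0.3   1.77  0.33  0.66  1.  ] tcp [0.5151 0.0813 0.1629] shift units [-0.03  0.1  -1.8 ] turn units [-0.   -0.04  0.  ] F [-0.7  0.1  1. ]
```

>>> step_arm(
  series="-0.02 0.1 -0.4 0 0 0 45; 0 0 -0.4 0 0 0 45; 0 0 -0.4 0 0 0 45; 0 0 -0.4 0 0 0 45; 0 0 -0.2 0 0 0 45; 0 0 0 0 0 0 45",
)

```text
t: 11.1
tcp_pos: [0.5121, 0.0905, 0.0751]
tcp_rot: [-0.001, 0.013, 1.0, 0.001]
contact_force: [-0.1, -0.8, 0.4]
gripper_width: 0.045
grasp_force: 0.0
```

>>> step_arm(
  series="0 0 0 0 0 0 30; 0 0 0 0 0 0 24; 0 0 0 0 0 0 19; 0 0 0 0 0 0 14; 0 0 0 0 0 0 14",
  force=25,
)

```text
t: 11.6
tcp_pos: [0.5127, 0.0908, 0.0764]
tcp_rot: [0.0, 0.013, 1.0, 0.001]
contact_force: [-1.2, -1.5, 8.1]
gripper_width: 0.019
grasp_force: 24.9
```

```bash
python3 -c "
from h import *
need((.5138,.0865,.073),0)"
```

```text
j [-0.12  0.9  -0.22  1.84  0.4   0.44  0.93] tcp [0.5127 0.0908 0.0764] shift units [ 0.02 -0.09 -0.07] turn units [-0.02  0.   -0.06] F [-1.2 -1.5  8.1]
```

Gripped. The computed knob target is about (0.519, 0.061), so the shift is roughly +5.5 mm in x and −30 mm in y.

>>> step_arm(
  series="0.02 -0.1 0 0 0 0 14; 0.02 -0.1 0 0 0 0 14; 0.02 -0.1 0 0 0 0 14; 0.02 -0.1 0 0 0 0 14; 0.02 -0.1 0 0 0 0 14; 0.01 -0.1 0 0 0 0 14; 0 0 0 0 0 0 14",
)

```text
t: 12.3
tcp_pos: [0.5183, 0.0603, 0.0764]
tcp_rot: [0.0, 0.013, 1.0, 0.001]
contact_force: [0.1, -1.6, 7.3]
gripper_width: 0.0193
grasp_force: 25.0
```

Run:
```python
from plant import *
import cv2,numpy as np,pickle
c=[];d={}
for n,(u0,v0,u1,v1) in(("top",(250,130,310,190)),("scene",(350,170,410,230))):
    d[n]=snapshot(n);c.append(cv2.resize(d[n]["pixels"][v0:v1,u0:u1,::-1],(400,400),interpolation=cv2.INTER_CUBIC))
pickle.dump(d,open("s2.pkl","wb"));cv2.imwrite("pics/sl.png",np.hstack(c))
from h import *
need((.5193,.0608,.076),0)
o=np.array([.6709,.1111,0]);a=-.031;M=np.array([[np.cos(a),-np.sin(a),0],[np.sin(a),np.cos(a),0],[0,0,1]])
for n,bx in(("top",(240,140,310,185)),("scene",(340,170,410,240))):
  s=d[n]
  for c,lo,hi in(("red",(0,130,90),(8,255,255)),("yel",(24,130,90),(34,255,255)),("grn",(55,110,60),(80,255,255)),("w",(0,0,170),(180,50,255))):
    for b in blobs(s,lo,hi,bx)[1]: print(n,c,b[0].round(2),b[1],"st57",(M.T@(plane(s,b[0],.057)-o)).round(4))
P=o+M@[0,-.005,.08]
for n in d:
  s=d[n];w,x,y,z=s["attitude"];r=R.from_quat([x,y,z,w]).as_matrix()
  for zz in(.057,.08):
    p=r.T@(np.r_[P[:2],zz]-s["xyz"]);k=s["camera_matrix"]@p;print(n,zz,"probe px",(k[:2]/k[2]).round(2))
```

```text
j [-0.06  0.9  -0.23  1.84  0.41  0.45  0.97] tcp [0.5183 0.0607 0.0764] shift units [ 0.02  0.   -0.01] turn units [-0.02  0.   -0.05] F [-0.2 -1.3  6.7]
top red [281.05 153.42] [39, 11, 5, 5, 19] st57 [ 0.0104 -0.0213  0.057 ]
top red [275.28 160.11] [29, 15, 15, 10, 72] st57 [-0.0124 -0.0036  0.057 ]
top red [295.56 158.94] [53, 17, 5, 6, 18] st57 [-0.0066 -0.069   0.057 ]
top yel [257.92 158.56] [10, 14, 16, 11, 130] st57 [-0.0089  0.0528  0.057 ]
top grn [297.54 155.31] [49, 10, 15, 15, 87] st57 [ 0.0057 -0.0749  0.057 ]
top grn [242.98 181.31] [0, 38, 8, 7, 45] st57 [-0.0854  0.097   0.057 ]
top w [262.65 148.47] [17, 8, 11, 3, 17] st57 [0.0253 0.0392 0.057 ]
top w [300.5 149. ] [56, 9, 10, 1, 10] st57 [ 0.027  -0.0838  0.057 ]
top w [286.06 151.5 ] [41, 10, 11, 5, 36] st57 [ 0.0173 -0.0372  0.057 ]
top w [303.35 158.74] [60, 11, 6, 17, 54] st57 [-0.0052 -0.0942  0.057 ]
top w [257.67 156.11] [16, 15, 4, 3, 9] st57 [-0.0007  0.054   0.057 ]
top w [261.36 162.95] [8, 15, 26, 12, 106] st57 [-0.0231  0.0409  0.057 ]
scene red [361.21 193.16] [17, 20, 10, 7, 43] st57 [-0.0712  0.03
[... 278 characters left out ...]
18, 121] st57 [-0.0839  0.1032  0.057 ]
scene grn [372.95 220.53] [27, 45, 13, 12, 123] st57 [ 0.0017 -0.0712  0.057 ]
scene w [362.55 203.02] [0, 0, 53, 61, 933] st57 [-0.0542 -0.0107  0.057 ]
scene w [379.35 175.83] [27, 0, 26, 15, 274] st57 [-0.0283  0.1332  0.057 ]
scene w [382.43 187.57] [40, 17, 6, 2, 7] st57 [-0.003   0.0823  0.057 ]
scene w [377.5 206.5] [37, 36, 2, 2, 4] st57 [ 0.0016 -0.0074  0.057 ]
scene w [372.83 219.83] [32, 49, 3, 3, 6] st57 [ 0.0006 -0.0685  0.057 ]
scene w [407.51 231.82] [64, 49, 6, 21, 68] st57 [ 0.128 -0.076  0.057]
top 0.057 probe px [275.88 156.41]
top 0.08 probe px [275.26 154.57]
scene 0.057 probe px [377.25 205.87]
scene 0.08 probe px [378.   202.29]
```

View pics/sl.png

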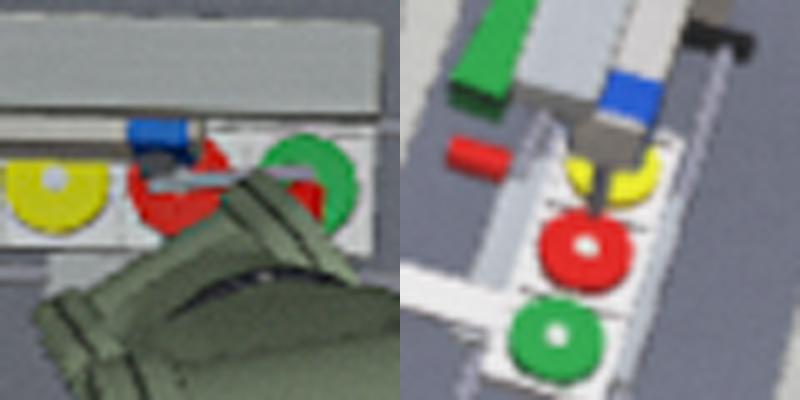

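Scene crop: the red spot is at about pixel (377.7,206.6) and the raised probe tip at about (379.2,201.8). They look within a few mm, so I'll measure the offset at sub-pixel level along the probe's own vertical.

Run:
```python
from h import *;import pickle
d=pickle.load(open("s2.pkl","rb"));s=d["scene"];p=s["pixels"].astype(int)
for v in range(194,211): print(v," ".join("%3d/%3d/%3d"%tuple(p[v,u]) for u in range(373,386)))
w,x,y,z=s["attitude"];r=R.from_quat([x,y,z,w]).as_matrix()
def px(P): k=s["camera_matrix"]@(r.T@(np.array(P)-s["xyz"]));return (k[:2]/k[2]).round(2)
sp=plane(s,(377.6,206.6),.057);print("spot",sp)
for zz in(.057,.08,.09,.1):print(zz,px([sp[0],sp[1],zz]))
print("per mm x",(px(sp+[.01,0,.023])-px(sp+[0,0,.023]))/10,"y",(px(sp+[0,.01,.023])-px(sp+[0,0,.023]))/10)
```

```text
194 214/211/212 196/193/151 212/211/ 71 217/219/ 52 208/209/ 63 162/161/ 83 111/107/ 95 104/ 99/ 95 107/102/ 99 112/107/102 115/110/105 115/108/104  98/100/100
195 226/223/224 210/206/179 216/214/ 68 234/235/ 45 234/236/ 48 202/204/ 57  92/ 90/ 74  84/ 80/ 84 106/103/ 87 135/132/ 88 150/149/ 92 145/142/ 93 147/148/ 85
196 218/215/216 213/209/200 185/181/ 75 228/228/ 47 232/233/ 49 188/188/ 60  77/ 75/ 79  83/ 80/ 87 132/133/ 78 193/195/ 56 214/215/ 49 207/209/ 54 216/217/ 53
197 212/210/211 226/222/217 183/173/139 185/180/ 39 216/217/ 48 164/163/ 64  80/ 78/ 83  85/ 83/ 87 145/146/ 74 219/221/ 51 235/236/ 50 234/235/ 46 235/236/ 49
198 227/226/227 235/233/234 211/206/198 155/143/ 62 172/166/ 45 145/144/ 68  82/ 80/ 85  91/ 90/ 86 160/160/ 70 225/226/ 48 235/236/ 49 234/236/ 48 234/235/ 49
199 225/222/224 229/228/229 222/218/212 187/178/152 139/129/ 95  84/ 78/ 71  83/ 81/ 85  98/ 96/ 82 171/169/ 59 224/222/ 45 223/221/ 44 219/219/ 45 211/205/ 41
200 183/178/179 193/190/190 205/197/198 217/202/196 179/154/137 101/ 84/ 81  83/ 81/ 86  98/ 92/ 82 139/125/ 60 166/148/ 38 167/148/ 40 162/
[... 1082 characters left out ...]
6/ 43/ 39 225/ 43/ 40 224/ 42/ 39 222/ 90/ 87 225/188/188
208 227/ 46/ 42 225/ 44/ 40 226/ 44/ 41 226/ 59/ 55 221/105/ 98 218/126/120 226/ 93/ 86 227/ 46/ 43 225/ 43/ 39 225/ 43/ 40 225/ 44/ 41 218/101/ 99 221/195/196
209 227/ 46/ 43 226/ 45/ 41 226/ 43/ 41 226/ 45/ 40 226/ 44/ 41 226/ 42/ 39 226/ 45/ 41 226/ 44/ 39 225/ 41/ 39 226/ 45/ 41 223/ 42/ 40 222/125/125 227/211/211
210 221/ 47/ 43 226/ 44/ 39 226/ 45/ 41 228/ 47/ 44 225/ 42/ 38 226/ 45/ 41 227/ 45/ 42 226/ 44/ 41 226/ 44/ 41 224/ 44/ 40 205/ 46/ 43 195/140/140 224/218/219
spot [0.67267318 0.10335563 0.057     ]
0.057 [377.6 206.6]
0.08 [378.35 203.02]
0.09 [378.69 201.44]
0.1 [379.02 199.83]
per mm x [0.272 0.07 ] y [ 0.063 -0.217]
```

The spot needs about +1.5 mm in y; x is right. Nudging, releasing and lifting straight up.

>>> step_arm(
  series="0 0.03 0 0 0 0 14; 0 0 0 0 0 0 14; 0 0 0 0 0 0 14; 0 0 0 0 0 0 24; 0 0 0 0 0 0 40; 0 0 0 0 0 0 45; 0 0 0 0 0 0 45",
)

```text
t: 13.1
tcp_pos: [0.5178, 0.0625, 0.0758]
tcp_rot: [-0.0, 0.012, 1.0, 0.001]
contact_force: [-1.2, 0.3, -1.1]
gripper_width: 0.045
grasp_force: 0.0
```

>>> step_arm(
  series="0 0 0.3 0 0 0 45; 0 0 0.5 0 0 0 45; 0 0 0.5 0 0 0 45; 0 0 0.6 0 0 0 45; 0 0 0.4 0 -0.5 0 45; 0 0 0.3 0 -0.5 0 45; 0 0 0 0 -0.5 0 45; 0 0 0 0 0 0 45",
)

```text
t: 13.9
tcp_pos: [0.5173, 0.0625, 0.2062]
tcp_rot: [0.079, 0.012, 0.997, 0.002]
contact_force: [0.4, 1.0, 0.3]
gripper_width: 0.0447
grasp_force: 0.0
```

Run:
```python
from plant import *
from h import *;import pickle
s=snapshot("scene");p=s["pixels"][203:211,374:382,1].astype(float)
w=np.clip(p-60,0,None);vv,uu=np.mgrid[203:211,374:382];print("spot",(uu*w).sum()/w.sum(),(vv*w).sum()/w.sum())
q=pickle.load(open("s2.pkl","rb"))["scene"]["pixels"][203:211,374:382,1].astype(float);w=np.clip(q-60,0,None);print("before",(uu*w).sum()/w.sum(),(vv*w).sum()/w.sum())
for v in range(200,210): print(v,s["pixels"][v,373:386,1])
b=[k for k in blobs(s,(0,130,90),(8,255,255),(345,180,369,240))[1]];print(b)
need((.573,.038,.285),24)
```

```text
spot 377.57327258921794 205.96886864085042
before 377.4920174165457 206.42162554426704
200 [165 150 147 189 171  90  81  98 125 134 136 140 170]
201 [199 141  58  53  54  64  75 106 146 171 193 200 215]
202 [ 89  42  43  44  43  49  57  50  63 131 192 210 218]
203 [ 44  43  41  44  43  43  43  46  44  52  91 141 177]
204 [ 42  45  44  62  82  74  50  42  42  47  79 170 203]
205 [ 44  43  51 122 175 168 122  42  44  41  44 144 222]
206 [ 42  45  56 156 224 228 183  43  45  42  43  91 188]
207 [ 44  44  42 104 179 196 141  44  46  45  45  91 188]
208 [ 43  45  44  44  57  61  43  43  44  45  44 102 195]
209 [ 43  44  45  43  43  44  45  44  43  45  43 121 210]
[(array([361.20930233, 193.1627907 ]), [12, 10, 10, 7, 43])]
j [-0.05  0.64 -0.26  1.89  0.4   0.51  0.96] tcp [0.5176 0.0625 0.2059] shift units [ 1.11 -0.49  1.58] turn units [-0.12 -2.52 -0.07] F [ 0.3 -0.7  0.6]
```

The tray sits right and the handle is still up at the same pixel. Returning to the lever.

>>> step_arm(
  series="0.1 -0.1 0.5 -0.02 -0.5 -0.02 45; 0.2 -0.1 0.5 -0.02 -0.5 -0.02 45; 0.25 -0.1 0.4 -0.02 -0.5 -0.02 45; 0.25 -0.1 0.2 -0.02 -0.5 -0.01 45; 0.3 -0.08 0 -0.02 -0.5 0 45; 0 0 0 0 0 0 45",
)

```text
t: 14.55
tcp_pos: [0.5736, 0.0379, 0.2855]
tcp_rot: [0.208, 0.015, 0.978, -0.002]
contact_force: [-0.4, -0.1, -0.5]
gripper_width: 0.0448
grasp_force: 0.0
```

```bash
python3 -c "
from h import *
need((.61,.0378,.2065),24)"
```

```text
j [-0.05  0.52 -0.18  1.87  0.48  0.39  0.93] tcp [0.5736 0.0379 0.2855] shift units [ 0.73 -0.   -1.58] turn units [-0.02 -0.    0.  ] F [-0.4 -0.1 -0.5]
```

>>> step_arm(
  series="0.18 0 -0.4 0 0 0 45; 0.18 0 -0.4 0 0 0 45; 0.18 0 -0.4 0 0 0 45; 0.19 0 -0.38 0 0 0 45; 0 0 0 0 0 0 45",
)

```text
t: 15.05
tcp_pos: [0.609, 0.0386, 0.2042]
tcp_rot: [0.205, 0.015, 0.979, -0.002]
contact_force: [0.1, 0.4, 0.9]
gripper_width: 0.045
grasp_force: 0.0
```

>>> step_arm(
  series="0 0 0 0 0 0 25; 0 0 0 0 0 0 22; 0 0 0 0 0 0 16; 0 0 0 0 0 0 12; 0 0 0 0 0 0 12; 0 0 0 0 0 0 12",
  force=20,
)

```text
t: 15.65
tcp_pos: [0.6092, 0.0377, 0.2073]
tcp_rot: [0.208, 0.016, 0.978, -0.002]
contact_force: [-2.4, -4.6, 3.3]
gripper_width: 0.0169
grasp_force: 20.0
```

>>> step_arm(
  series="0 -0.04 -0.1 0 0 0 12; 0 -0.04 -0.1 0 0 0 12; 0 -0.02 -0.1 0 0 0 12; 0 -0.02 -0.1 0 0 0 12; 0 -0.01 -0.1 0 0 0 12; 0 0 -0.1 0 0 0 12; 0 0 -0.1 0 0 0 12; 0 0 0 0 0 0 12",
)

```text
t: 16.45
tcp_pos: [0.6091, 0.0322, 0.1709]
tcp_rot: [0.207, 0.015, 0.978, -0.002]
contact_force: [-2.2, -3.0, -2.8]
gripper_width: 0.0171
grasp_force: 19.6
```

>>> step_arm(
  series="0 0.01 -0.1 0 0 0 12; 0 0.02 -0.1 0 0 0 12; 0 0.03 -0.1 0 0 0 12; 0 0.04 -0.08 0 0 0 12; 0 0 0 0 0 0 12",
)

```text
t: 16.95
tcp_pos: [0.6092, 0.0368, 0.152]
tcp_rot: [0.207, 0.015, 0.978, -0.002]
contact_force: [-1.4, -4.9, -3.2]
gripper_width: 0.0167
grasp_force: 19.6
```

```bash
python3 -c "
from h import *
need((.61,.037,.148),24)"
```

```text
j [-0.19  0.78  0.07  1.92  0.58  0.03  0.82] tcp [0.6092 0.0368 0.152 ] shift units [ 0.02  0.   -0.08] turn units [-0.02 -0.02 -0.  ] F [-1.4 -4.9 -3.2]
```

>>> step_arm(
  series="0 0.01 -0.04 0 0.2 0 12; 0 0.01 -0.04 0 0.1 0 12; 0 0 0 0 0 0 12",
)

```text
t: 17.25
tcp_pos: [0.6096, 0.0378, 0.1488]
tcp_rot: [0.192, 0.015, 0.981, -0.002]
contact_force: [-6.2, -2.6, 5.5]
gripper_width: 0.017
grasp_force: 20.4
```

>>> step_arm(
  series="0 0.01 -0.05 0 0 0 12; 0 0 0 0 0 0 12",
)

```text
t: 17.45
tcp_pos: [0.61, 0.0381, 0.1471]
tcp_rot: [0.193, 0.015, 0.981, -0.002]
contact_force: [-9.2, -5.3, 19.9]
gripper_width: 0.0165
grasp_force: 21.9
```

```bash
python3 -c "
from h import *
need((.61,.037,.148),22)"
```

```text
j [-0.16  0.79  0.02  1.89  0.58  0.09  0.83] tcp [0.61   0.0381 0.1471] shift units [-0.   -0.02  0.02] turn units [-0.02  0.05  0.  ] F [-9.2 -5.3 19.9]
```

Lower stop reached (+20 N). Pressing a touch more, then releasing and backing away.

>>> step_arm(
  series="0 0 -0.02 0 0 0 12; 0 0 0 0 0 0 12; 0 0 0 0 0 0 25; 0 0 0 0 0 0 45; 0 0 0 0 0 0 45; -0.2 0 0.4 0 0 0 45; -0.2 0 0.4 0 0 0 45; -0.2 0 0.4 0 0 0 45",
)

```text
t: 18.25
tcp_pos: [0.579, 0.0388, 0.2058]
tcp_rot: [0.192, 0.015, 0.981, -0.002]
contact_force: [0.2, -0.2, 0.4]
gripper_width: 0.0449
grasp_force: 0.0
```

>>> step_arm(
  series="-0.3 0 0.4 0 0 0 45; -0.5 0 0.3 0 0 0 45; -0.5 0.4 0 0 0 0 45; -0.6 0.6 0 0 0.5 0 45; -0.6 0.6 0 0 0.5 0 45; -0.6 0.6 0 0 0.5 0 45; -0.4 0.6 0 0 0.5 0 45; 0 0 0 0 0 0 45",
)

```text
t: 19.05
tcp_pos: [0.403, 0.1822, 0.2405]
tcp_rot: [0.088, 0.012, 0.996, -0.002]
contact_force: [-0.8, 0.1, -0.4]
gripper_width: 0.0448
grasp_force: 0.0
```

Run:
```python
from plant import *
from h import *
c=[];d={};b=[]
for n,(u0,v0,u1,v1),bx in(("top",(240,120,320,200),(288,158,315,185)),("scene",(345,165,425,245),(345,180,369,240))):
    s=d[n]=snapshot(n);c.append(cv2.resize(s["pixels"][v0:v1,u0:u1,::-1],(400,400),interpolation=cv2.INTER_CUBIC))
    k=blobs(s,(0,130,90),(8,255,255),bx)[1];print(n,k);b.append(k[0][0])
cv2.imwrite("pics/end.png",np.hstack(c));print(tri(d["top"],b[0],d["scene"],b[1]))
```

```text
top [(array([296.    , 166.6875]), [6, 4, 5, 10, 48])]
scene [(array([359.87179487, 203.35897436]), [11, 21, 9, 6, 39])]
(array([0.61549555, 0.0364945 , 0.145131  ]), np.float64(0.0008267383468793529))
```

View pics/end.png

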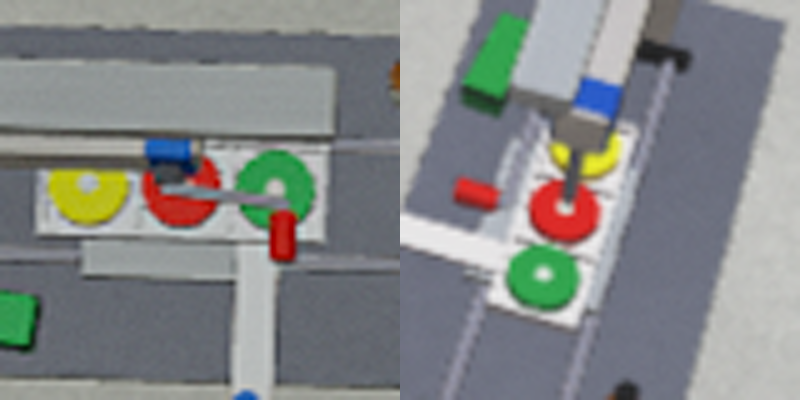

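The lever is fully down (handle z = 0.145, where 0.146 is expected). The probe tip stands on the white spot of the red dish at scene crop (567,205). All dishes lie in the tray and nothing else has moved.

```bash
python3 -c "
from plant import *
print(sign_off())"
```

```text
the job is handed in; nothing more can be done
None
```

The job is done and handed in at about 19 s: I raised the lever, slid the tray until the probe stood over the red dish's white spot, and swung the lever fully down again; the last pictures show nothing else around the station moved.

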